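Lay a standing lens carton down in its padded cradle

ROBOT

A 6-joint arm with a two-finger parallel gripper is mounted at the origin on a cart in front of the work surface, level with it; the furniture and walls round the work are solid. World frame = base frame: x ahead of the robot, y to its left, z up, the work surface at z = 0. Lengths are in mm, angles in rad, forces in N, time in s.
With the tool pointing down it reaches from about 350 to 975 mm from the base axis. Payload 7.1 kg.
Tool frame: the origin (TCP) lies midway between the tips of the shut fingers; the grasp point (between the pads) lies 19 mm behind it; x points along the fingers, y is the direction in which the jaws open and shut, and the axes are right-handed (so a half turn about x gives the same grasp; the last joint's range is limited). The gripper opens to 88 mm and grips with 3 to 60 N. Pads are 20 mm wide; open, the fingers measure 115 mm over their backs; the gripper's body (75 mm by 178 mm) begins 61 mm behind the grasp point.
Start: joints at [1.316, 0.423, 1.63, -0, 1.089, -0.019], TCP at [145.982, 607.696, 222.675] pointing down, gripper open.
Joint ranges: [-3, 3], [-0.9, 2.11], [0.09, 2.58], [-1.31, 4.45], [0.11, 2.69], [-2.54, 2.54]. Speed limits (rad/s): [2.39, 2.39, 3.01, 3.14, 3.14, 3.14].

INTERFACE

Orientations are given as a unit quaternion [w, x, y, z].
In Python, from workcell import readout, optics, robot gives the robot as it stands.
- The arm moves only by the shell command python3 -m crank 'ROWS'. ROWS is JSON, a list of rows, each an object of numbers: "dx", "dy", "dz": the shift along the world's x, y, z in m; "ax", "ay", "az": the turn, a rotation vector about the world's x, y, z in rad; "jaw": the opening, from 0 (shut) to 1 (fully open). In form: [{"dx": .., "dy": .., "dz": .., "ax": .., "ay": .., "az": .., "jaw": ..}, ...]. A call has 1 to 5 rows; each row is the pose to reach, as a shift and turn from the pose commanded when the call began; what a row does not reach only later rows make up. A row lasts 1/12 s, in which the tool goes at most 41.7 mm and 7.16 degrees, less where a joint would pass 70% of its speed; a pose out of reach is approached as far as the arm can. A call with a gripper value outside its range is refused whole. The fingers move at their own pace and stop on an object; the grip force is fixed at half the most. Time passes only in rows, so rows that repeat a pose let the fingers close. It gives the time, the measured TCP pose, the force and the opening at its end, in the units of the state.
- readout.state(): the state, without advancing time (a new reading comes with each control period).
- optics.read_camera(name): name is "scene" or "top"; returns a dict with "frame" (400x640x3 uint8, red, green, blue), "vfov" (degrees; the focal length in pixels is half the picture's height over the tangent of half this angle, whatever the lens; pixels are square), "cx", "cy" (the principal point, pixels), "k1" (the pictures are not rectified: a ray, as slopes to the right and down, at radius r is drawn at 1 + k1 r^2 times it, then the intrinsics apply), "R" (3x3) and "t" (3): a world point X has camera coordinates R X + t. Camera axes: x right, y down, z forward; pixel columns grow to the right and rows downward; lengths in mm; the calibration is good to about 2 mm. A picture is of the moment at which its call begins. There is no depth.
- robot.hand_in(): hands the job in, once; it reports no verdict.
The state is a dict: "time_s": time; "joint_positions": joint angles; "joint_velocities": joint speeds; "tau": joint torques, N m; "tcp_pos": TCP position; "tool_rot": TCP orientation; "ft_force": force on the tool from outside, world axes, zero at the start; "ft_torque": the same for the moment, N m; "opening": opening from 0.0 (shut) to 1.0 (fully open).
Only numpy, scipy, OpenCV 4.12 (cv2) and the standard library are available. Lean on these libraries where they do the work, as an engineer would, in place of code of your own. Each camera call takes 0.05 s, during which the arm holds its last target. There are 200 camera calls.

TASK

Tip the slim white carton that stands on end in the blue cradle over onto its side: with closed fingers push its upper part over against the padded leaf, then keep pushing the two down together, slowly and gently, until the carton lies flat on the fully lowered leaf with its lower end still on the yellow foot block. Only push it, not hard: do not lift or carry it, do not let it drop or slam down, and leave the tape roll, the amethyst and the torch where they are. Finish with the hand clear of everything.

Things in the scene. Friction and masses are not known exactly. Their poses are not given: they have to be found in the camera images.
- cradle: Fixed tip-over cradle: blue base plate 245 x 84 x 8 mm (own x -60 to +185 mm). Origin on the table straight under the leaf's hinge line; own x points level in the direction in which the carton is to be tipped, own y along the hinge, z up.
- hinge_line (a point): Middle of the leaf's hinge line: 24 mm straight above the cradle's origin, level with the top of the yellow foot block. Axes as the cradle.
- foot_place (a point): Top of the yellow foot block (24 mm above the table) where the middle of the carton's lower end stands at first, within 3 mm: 17.5 mm behind the hinge line (cradle x -17.5 mm). The block spans cradle x -45 to -2 mm; its heel stop (inner face at x -38 mm) and side guides (inner faces at y +-20 mm) rise 11 mm above its top.
- leaf (a joint): Hinge of the padded leaf, 58 mm wide, 140 mm long. 0 = straight up, grows as it goes over to cradle +x, 1.571 = flat on its bumpers, padded face then level with the foot block's top. The padded face passes through the hinge line. Starts at 0.14 to 0.28. Stiff (about 0.3 N m): it stays where left and carries the carton; 130 mm from the hinge, pushing takes 1 to 4 N.
- leaf_pad (a point): Middle of the leaf's padded face, 73 mm from the hinge line. Own z points along the leaf away from the hinge, own x out of its bare back, so the carton rests on its -x side: the carton's centre is at own x = -13 mm when it lies against the pad.
- carton_middle (a point): Centre of the slim white loose carton, 173 mm long, 29 mm wide, 26 mm thick. Own x runs along its length: up at first, along cradle x once laid down. Own z is its thickness direction: to cradle -x at first, up once laid down. Upright, its top is 197 mm above the table; laid down, its upper side is 50 mm above the table.
- carton: The same carton, 0.08 to 0.17 kg; origin in the middle of the 173 x 29 mm side that faces the leaf, 13 mm from the centre towards own -z, and at first 3 to 6 mm behind the hinge line. It balances to about 0.15 rad of lean, then falls on against the leaf.
- carton_foot (a point): Middle of the carton's lower end face, 86.5 mm from the carton's centre towards its own -x. Axes as the carton.
- tape_roll: Bystander: blue roll of tape, 52 mm across, 28 mm high, loose on the table on the cradle's +y side. Origin at the middle of its underside.
- crystal: Bystander: amethyst cluster, 58 x 80 x 42 mm, loose on the table on the cradle's -y side. Origin at the middle of its underside.
- torch: Bystander: black torch with violet ring, 32 mm thick, 104 mm long, lying loose on the table on the cradle's -y side. Origin at the middle of its underside.
There are look-alikes about, which are no part of the job. What is shaped like the carton but black or brown is not meant.

How it is judged (in metres and radians):
At the end, for the whole second after the job is handed in: The leaf is down to within 0.09 rad of flat; the carton lies on it on its side, level within 0.12 rad, in line with the cradle within 0.15 rad, its centre less than 45 mm above the table, its lower end's middle within 45 mm of where it stood; all at rest (value of joint leaf above 1.48 rad and angle between carton_middle's own z axis and vertical below 0.12 rad and angle between carton_middle's own x axis and vertical above 1.45 rad and angle between the x axis of carton_middle and the x axis of cradle, either way round below 0.15 rad and x of carton_middle in the frame of cradle above 0.03 m and distance between carton_foot and foot_place below 0.045 m and height (world z) of carton_middle below 0.045 m and linear speed of carton below 0.01 m/s); the robot touches nothing.
It fails at once if the carton dropped or slammed: it turned faster than 2 rad/s when more than 0.6 rad over (angle between carton_middle's own x axis and vertical above 0.6 rad and angular speed of carton above 2 rad/s).
It fails at once if the carton was lifted or carried: its lower end left the foot block (over 50 mm from where it stood) (distance between carton_foot and foot_place above 0.05 m).
It fails at once if the carton was lifted or carried: its centre rose over 10 mm above its standing height, or more than 0.6 rad over it was held off the leaf by more than 17 mm (height (world z) of carton_middle above 0.121 m or (angle between carton_middle's own x axis and vertical above 0.6 rad and x of carton_middle in the frame of leaf_pad below -0.03 m)).
It fails at once if the carton was pressed with more than 40 N (contact force between carton and the fingers above 40 N).
It fails at once if a bystander (tape roll, amethyst or torch) was pushed more than 20 mm (distance of any of tape_roll, crystal, torch from where it was at the start of the episode above 0.02 m).
It also fails if it takes over 40 s, if anything falls off the work surface, if the arm or the gripper's body presses on something with over 40 N, if the wrist force passes 120 N, or if a joint passes its speed limit or range.

## Working session

There is one attempt and no reset: what is moved stays moved. The work goes in short steps, Python scripts to look and compute and a shell command to move; the robot and the scene stay as the last step left them, time stands still between calls to the robot, and variables do not carry over. Pictures are saved under pics/ and viewed, about 8 in all and at most 12, crops included, and the job is handed in when it is done.

```bash
mkdir -p pics; ls; cat > h.py <<'E'
import numpy as np, cv2
from workcell import readout, optics, robot
def grab(n):
    c=optics.read_camera(n); h,w=c['frame'].shape[:2]
    f=h/2/np.tan(np.radians(c['vfov'])/2)
    c['K']=np.array([[f,0,c['cx']],[0,f,c['cy']],[0,0,1]]); c['D']=np.array([c['k1'],0,0,0,0.])
    c['R']=np.array(c['R']);c['t']=np.array(c['t']).ravel(); return c
def ray(c,p):
    u=cv2.undistortPoints(np.array([[p]],float),c['K'],c['D'])[0,0]
    return -c['R'].T@c['t'], c['R'].T@np.array([u[0],u[1],1])
def onplane(c,p,z):
    o,d=ray(c,p); return o+d*(z-o[2])/d[2]
def tri(c1,p1,c2,p2):
    o1,d1=ray(c1,p1);o2,d2=ray(c2,p2)
    s=np.linalg.lstsq(np.c_[d1,-d2],o2-o1,rcond=None)[0]
    a=o1+d1*s[0];b=o2+d2*s[1]; return (a+b)/2,np.linalg.norm(a-b)
def proj(c,X):
    return cv2.projectPoints(np.array(X,float).reshape(-1,1,3),cv2.Rodrigues(c['R'])[0],c['t'],c['K'],c['D'])[0][:,0]
def save(im,n): cv2.imwrite('pics/'+n,cv2.cvtColor(im,cv2.COLOR_RGB2BGR))
E
python3 - <<'E'
from h import *
for n in('scene','top'):
    c=grab(n); save(c['frame'],n+'0.png'); print(n,c['vfov'],c['k1'],(-c['R'].T@c['t']).round(), c['R'][2].round(2))
print(readout.state())
E
```

```text
pics
scene 47.59668014209862 -0.01743835677549072 [  76. -568.  755.] [ 0.49  0.6  -0.63]
top 45.37809258590744 0.025319349073012944 [371.  53. 955.] [ 0.24 -0.02 -0.97]
{'time_s': 0.1, 'joint_positions': array([ 1.31599166e+00,  4.23769324e-01,  1.63056525e+00, -1.23788080e-06,
        1.08863283e+00, -1.89595229e-02]), 'joint_velocities': array([-0.00179105, -0.00051426, -0.00262434,  0.00127118,  0.00141095,
        0.00119204]), 'tau': array([-8.12848757e-04, -5.45611560e+01, -2.74324554e+01,  6.44913339e-02,
        1.88081386e-02, -1.72340572e-05]), 'tcp_pos': array([145.86820908, 607.23776228, 221.99536914]), 'tool_rot': array([ 0.70212998,  0.08270896,  0.70226185, -0.08367206]), 'ft_force': array([0.45844391, 0.3250489 , 0.37660807]), 'ft_torque': array([-0.04786576,  0.01524574,  0.00447974]), 'opening': 1.000215173901369}
```

View pics/scene0.png

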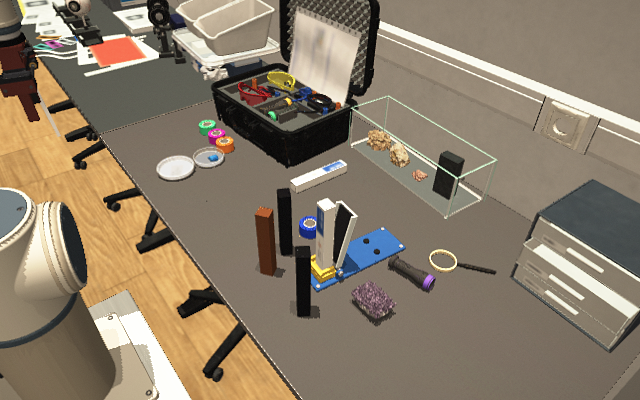

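View pics/top0.png

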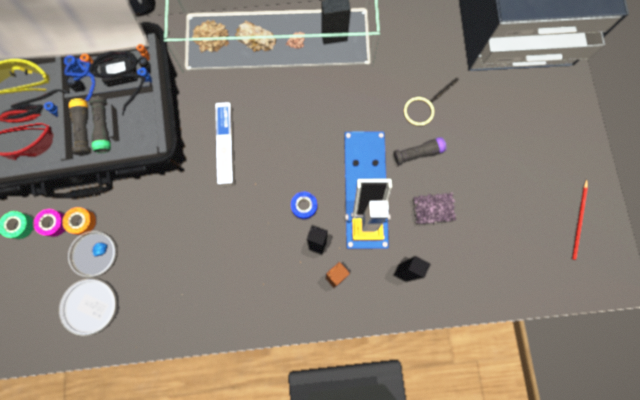

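The intended carton is the white one standing on the yellow foot against the leaf: scene (325,233), top (378,212). Possible mix-ups by scene pixel:
- Black uprights at (285,220) and (303,282).
- The brown upright at (265,240).
- The white-and-blue box lying at (318,176).
- The black box in the glass case at (448,175).

I'll check this choice with a close crop and measure the cradle.

```bash
python3 - <<'E'
from h import *
t=grab('top'); s=grab('scene')
a=cv2.resize(t['frame'][120:290,280:470],None,fx=3,fy=3,interpolation=cv2.INTER_CUBIC)[:510]
save(a,'topcrop.png')
hsv=cv2.cvtColor(t['frame'],cv2.COLOR_RGB2HSV)
m=cv2.inRange(hsv,(100,130,60),(120,255,255))
n,l,st,ce=cv2.connectedComponentsWithStats(m)
keep=np.zeros_like(m)
for i in range(1,n):
    if st[i,4]>15: 
        print('blue',st[i],ce[i].round(1))
        if 330<ce[i][0]<400 and 120<ce[i][1]<260: keep[l==i]=255
pts=cv2.findNonZero(keep)[:,0].astype(float)
w=np.array([onplane(t,p,8)[:2] for p in pts],np.float32)
r=cv2.minAreaRect(w); print('plate rect',r); print(cv2.boxPoints(r).round(1))
for nm,p,z in[('carton top',(378,208),197),('black',(318,235),197),('brown',(338,272),197),('black2',(416,267),197)]: print(nm,onplane(t,p,z).round())
y=cv2.inRange(hsv,(20,130,80),(35,255,255)); n,l,st,ce=cv2.connectedComponentsWithStats(y)
for i in range(1,n):
    if st[i,4]>30: print('yel',st[i],ce[i].round(1),onplane(t,ce[i],30).round())
E
```

```text
blue [ 64  56  31  45 543] [78.3 70.9]
blue [136  67  15  15 112] [143.8  73.4]
blue [ 44 102  13  14 102] [ 50.9 107.7]
blue [218 108  10  26  96] [221.3 125. ]
blue [ 345  132   41  111 2129] [361.7 164.8]
blue [291 192  26  27 318] [303.7 205.5]
blue [384 220   4  22  67] [385.8 230.2]
blue [352 241  31   7 196] [367.4 244.1]
blue [ 93 243  14  13 135] [ 99.2 248.7]
plate rect ((586.0748291015625, -61.4886589050293), (81.82060241699219, 240.42071533203125), 84.16992950439453)
[[ 462.3  -90. ]
 [ 701.5 -114.4]
 [ 709.8  -33. ]
 [ 470.6   -8.6]]
carton top [508. -54. 197.]
black [475.  46. 197.]
brown [414.  21. 197.]
black2 [ 409. -101.  197.]
yel [  0  59  49  35 757] [20.5 72.9] [902. 627.  30.]
yel [ 69  98  16   9 116] [ 75.9 102.1] [825. 513.  30.]
yel [ 64 208  25  25 188] [ 76.  221.8] [573. 509.  30.]
yel [353 218  30  22 384] [365.  231.7] [494. -47.  30.]
```

View pics/topcrop.png

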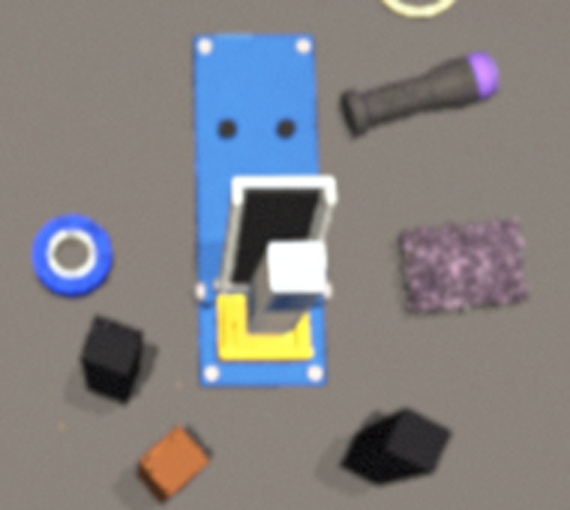

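The crop shows the right one: a white carton standing on the yellow foot (crop 296,268) in front of the padded leaf. The two black boxes and the brown one stand clear. The fitted plate is 82 x 240 mm, which agrees with 84 x 245. The carton top lies 1.5 mm from its predicted position.

```bash
cat >> h.py <<'E'
from scipy.spatial.transform import Rotation as Rn
yaw=np.radians(-5.83); u=np.array([np.cos(yaw),np.sin(yaw)]); v=np.array([-u[1],u[0]])
O=np.array([586.07,-61.49])-62.5*u
def tcp_c():
    p=readout.state()['tcp_pos']; d=p[:2]-O; return np.array([d@u,d@v,p[2]])
def goal(th,s=128,half=10,y=0):
    x=-4.5+s*np.sin(th)-26*np.cos(th)-half; z=24+s*np.cos(th)+26*np.sin(th)
    return np.r_[O+x*u+y*v,z]
E
python3 - <<'E'
from h import *
st=readout.state(); q=st['tool_rot']; R=Rn.from_quat([q[1],q[2],q[3],q[0]]).as_matrix(); print(R.round(3))
# cradle from x-axis; want tool z || +-u
zc=np.arctan2(R[1,2],R[0,2]); 
for t in(yaw,yaw+np.pi): print('turn az',(t-zc+np.pi)%(2*np.pi)-np.pi)
print('origin',O, 'approach', np.r_[O-75*u,260]-st['tcp_pos'])
for th in np.arange(0,1.6,.2): print(th.round(1),goal(th).round(1))
E
```

```text
[[-0.     0.234  0.972]
 [-0.001  0.972 -0.234]
 [-1.    -0.001 -0.   ]]
turn az 0.1340460691629839
turn az -3.0075465844268088
origin [523.89327128 -55.1414249 ] approach [ 303.38261745 -654.90240559   37.81042797]
0.0 [483.6 -51.  152. ]
0.2 [509.4 -53.7 154.6]
0.4 [535.2 -56.3 152. ]
0.6 [560.  -58.8 144.3]
0.8 [582.8 -61.2 131.8]
1.0 [602.6 -63.2 115. ]
1.2 [618.8 -64.8  94.6]
1.4 [630.6 -66.   71.4]
```

```bash
python3 -m crank '[{"dx":0.010,"dy":-0.03,"dz":0.02,"jaw":0},{"dx":0.025,"dy":-0.065,"dz":0.03,"az":0.04,"jaw":0},{"dx":0.042,"dy":-0.10,"dz":0.04,"az":0.08,"jaw":0},{"dx":0.058,"dy":-0.135,"dz":0.04,"az":0.12,"jaw":0},{"dx":0.075,"dy":-0.17,"dz":0.04,"az":0.134,"jaw":0}]'
python3 -m crank '[{"dx":0.017,"dy":-0.036,"jaw":0},{"dx":0.034,"dy":-0.072,"jaw":0},{"dx":0.05,"dy":-0.108,"jaw":0},{"dx":0.067,"dy":-0.144,"jaw":0},{"dx":0.083,"dy":-0.18,"jaw":0}]'
python3 -m crank '[{"dx":0.017,"dy":-0.036,"jaw":0},{"dx":0.034,"dy":-0.072,"jaw":0},{"dx":0.05,"dy":-0.108,"jaw":0},{"dx":0.067,"dy":-0.144,"jaw":0},{"dx":0.083,"dy":-0.18,"jaw":0}]'
python3 - <<'E'
from h import *
st=readout.state(); print(tcp_c(), (np.r_[O-75*u,260]-st['tcp_pos']).round(), st['opening'])
q=st['tool_rot']; print(Rn.from_quat([q[1],q[2],q[3],q[0]]).as_matrix().round(3))
E
```

```text
[-443.33657295  620.69827005  222.18957203] [ 303. -655.   38.] 1.0021534074147418
[[-0.     0.234  0.972]
 [-0.001  0.972 -0.234]
 [-1.    -0.001 -0.   ]]invalid input
invalid input
invalid input
```

```bash
python3 -m crank '[{"dx":0.010,"dy":-0.03,"dz":0.02,"ax":0,"ay":0,"az":0,"jaw":0},{"dx":0.025,"dy":-0.065,"dz":0.03,"ax":0,"ay":0,"az":0.04,"jaw":0},{"dx":0.042,"dy":-0.10,"dz":0.04,"ax":0,"ay":0,"az":0.08,"jaw":0},{"dx":0.058,"dy":-0.135,"dz":0.04,"ax":0,"ay":0,"az":0.12,"jaw":0},{"dx":0.075,"dy":-0.17,"dz":0.04,"ax":0,"ay":0,"az":0.134,"jaw":0}]'
```

```text
time_s: 0.62
tcp_pos: [221.3, 436.4, 263.2]
tool_rot: [0.706, 0.035, 0.706, -0.035]
ft_force: [1.1, -0.3, -0.6]
opening: 0.663
```

```bash
python3 -m crank '[{"dx":0.017,"dy":-0.036,"dz":0,"ax":0,"ay":0,"az":0,"jaw":0},{"dx":0.034,"dy":-0.072,"dz":0,"ax":0,"ay":0,"az":0,"jaw":0},{"dx":0.05,"dy":-0.108,"dz":0,"ax":0,"ay":0,"az":0,"jaw":0},{"dx":0.067,"dy":-0.144,"dz":0,"ax":0,"ay":0,"az":0,"jaw":0},{"dx":0.083,"dy":-0.18,"dz":0,"ax":0,"ay":0,"az":0,"jaw":0}]'
python3 -m crank '[{"dx":0.017,"dy":-0.036,"dz":0,"ax":0,"ay":0,"az":0,"jaw":0},{"dx":0.034,"dy":-0.072,"dz":0,"ax":0,"ay":0,"az":0,"jaw":0},{"dx":0.05,"dy":-0.108,"dz":0,"ax":0,"ay":0,"az":0,"jaw":0},{"dx":0.067,"dy":-0.144,"dz":0,"ax":0,"ay":0,"az":0,"jaw":0},{"dx":0.083,"dy":-0.18,"dz":0,"ax":0,"ay":0,"az":0,"jaw":0}]'
python3 - <<'E'
from h import *
st=readout.state(); print(tcp_c(), (np.r_[O-75*u,260]-st['tcp_pos']).round(), st['opening'],st['time_s'])
q=st['tool_rot']; R=Rn.from_quat([q[1],q[2],q[3],q[0]]).as_matrix();print(R.round(3),np.arctan2(R[1,2],R[0,2])-yaw)
E
```

```text
time_s: 1.03
tcp_pos: [304.3, 256.0, 262.8]
tool_rot: [0.706, 0.036, 0.706, -0.036]
ft_force: [0.7, -0.6, -0.8]
opening: 0.282
time_s: 1.45
tcp_pos: [387.4, 75.8, 263.0]
tool_rot: [0.707, 0.036, 0.706, -0.036]
ft_force: [0.4, 0.5, -0.0]
opening: 0.007
[-149.06641733  116.36717197  262.95058918] [  62. -123.   -3.] 0.007399535348875608 1.45
[[ 0.001  0.102  0.995]
 [ 0.     0.995 -0.102]
 [-1.     0.     0.001]] -2.087833167974118e-05
```

```bash
python3 -m crank '[{"dx":0.015,"dy":-0.03,"dz":0,"ax":0,"ay":0,"az":0,"jaw":0},{"dx":0.03,"dy":-0.06,"dz":0,"ax":0,"ay":0,"az":0,"jaw":0},{"dx":0.045,"dy":-0.09,"dz":0,"ax":0,"ay":0,"az":0,"jaw":0},{"dx":0.062,"dy":-0.123,"dz":0,"ax":0,"ay":0,"az":0,"jaw":0},{"dx":0.062,"dy":-0.123,"dz":-0.015,"ax":0,"ay":0,"az":0,"jaw":0}]'
python3 -m crank '[{"dx":0,"dy":0,"dz":-0.03,"ax":0,"ay":0,"az":0,"jaw":0},{"dx":0,"dy":0,"dz":-0.06,"ax":0,"ay":0,"az":0,"jaw":0},{"dx":0,"dy":0,"dz":-0.085,"ax":0,"ay":0,"az":0,"jaw":0},{"dx":0,"dy":0,"dz":-0.094,"ax":0,"ay":0,"az":0,"jaw":0},{"dx":0,"dy":0,"dz":-0.094,"ax":0,"ay":0,"az":0,"jaw":0}]'
python3 - <<'E'
from h import *
c=grab('scene'); print(tcp_c(), readout.state()['ft_force'])
save(cv2.resize(c['frame'][130:330,230:450],None,fx=3,fy=3),'s1.png')
E
```

```text
time_s: 1.87
tcp_pos: [453.5, -50.0, 250.0]
tool_rot: [0.709, 0.037, 0.704, -0.038]
ft_force: [-0.1, 0.8, -0.0]
opening: 0.003
time_s: 2.28
tcp_pos: [447.4, -45.1, 151.9]
tool_rot: [0.705, 0.036, 0.708, -0.036]
ft_force: [-1.0, -0.2, 0.5]
opening: 0.005
[-75.93031259   2.22290944 153.33965912] [0.03003122 0.4578476  1.0817984 ]
```

View pics/s1.png

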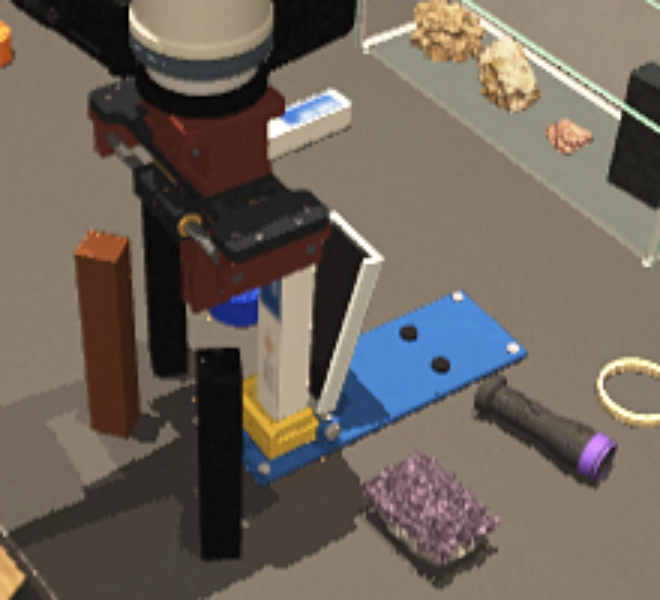

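The shut fingers are behind the carton and clear of the look-alikes. The carton, leaf and bystanders are undisturbed. Next I begin the push.

```bash
python3 -m crank '[{"dx":0.017,"dy":-0.002,"dz":0,"ax":0,"ay":0,"az":0,"jaw":0},{"dx":0.030,"dy":-0.0035,"dz":0,"ax":0,"ay":0,"az":0,"jaw":0},{"dx":0.036,"dy":-0.004,"dz":0,"ax":0,"ay":0,"az":0,"jaw":0},{"dx":0.041,"dy":-0.0045,"dz":0,"ax":0,"ay":0,"az":0,"jaw":0},{"dx":0.046,"dy":-0.005,"dz":0,"ax":0,"ay":0,"az":0,"jaw":0}]'
python3 -m crank '[{"dx":0.004,"dy":-0.0004,"dz":0,"ax":0,"ay":0,"az":0,"jaw":0},{"dx":0.008,"dy":-0.0008,"dz":0,"ax":0,"ay":0,"az":0,"jaw":0},{"dx":0.012,"dy":-0.0012,"dz":0,"ax":0,"ay":0,"az":0,"jaw":0},{"dx":0.016,"dy":-0.0016,"dz":0,"ax":0,"ay":0,"az":0,"jaw":0},{"dx":0.020,"dy":-0.002,"dz":0,"ax":0,"ay":0,"az":0,"jaw":0}]'
python3 - <<'E'
from h import *
c=grab('scene'); print(tcp_c(), readout.state()['ft_force'])
save(cv2.resize(c['frame'][130:330,230:450],None,fx=3,fy=3),'s2.png')
E
```

```text
time_s: 2.75
tcp_pos: [495.5, -50.3, 154.6]
tool_rot: [0.707, 0.036, 0.706, -0.036]
ft_force: [-0.2, -0.3, 0.0]
opening: 0.005
time_s: 3.17
tcp_pos: [515.2, -52.3, 153.7]
tool_rot: [0.706, 0.036, 0.706, -0.036]
ft_force: [-0.7, 0.1, -0.2]
opening: 0.005
[ -8.05019438   1.88921927 153.74180932] [ 1.32389432 -0.32175925  0.39626029]
```

View pics/s2.png

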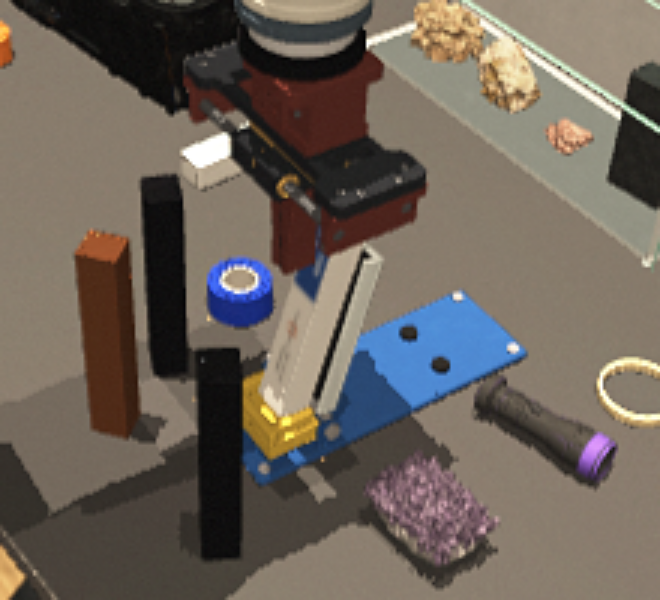

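The carton now leans on the leaf, with its foot still in the yellow block. Next I work out the arc increments.

```bash
python3 - <<'E'
from h import *
g0=goal(.25)
th=.25
while th<1.6:
    b=goal(th); print(round(th,2),(b-goal(.25)).round(1),'|',*[tuple((goal(th+k*.04)-b).round(1)) for k in range(1,6)]); th+=.2
E
```

```text
0.25 [0. 0. 0.] | (np.float64(5.2), np.float64(-0.5), np.float64(-0.4)) (np.float64(10.4), np.float64(-1.1), np.float64(-0.9)) (np.float64(15.5), np.float64(-1.6), np.float64(-1.7)) (np.float64(20.6), np.float64(-2.1), np.float64(-2.7)) (np.float64(25.7), np.float64(-2.6), np.float64(-3.9))
0.45 [25.7 -2.6 -3.9] | (np.float64(5.0), np.float64(-0.5), np.float64(-1.4)) (np.float64(10.0), np.float64(-1.0), np.float64(-3.0)) (np.float64(14.8), np.float64(-1.5), np.float64(-4.8)) (np.float64(19.7), np.float64(-2.0), np.float64(-6.8)) (np.float64(24.4), np.float64(-2.5), np.float64(-8.9))
0.65 [ 50.   -5.1 -12.8] | (np.float64(4.6), np.float64(-0.5), np.float64(-2.4)) (np.float64(9.2), np.float64(-0.9), np.float64(-4.9)) (np.float64(13.6), np.float64(-1.4), np.float64(-7.6)) (np.float64(17.9), np.float64(-1.8), np.float64(-10.5)) (np.float64(22.1), np.float64(-2.3), np.float64(-13.6))
0.85 [ 72.2  -7.4 -26.4] | (np.float64(4.1), np.float64(-0.4), np.float64(-3.2)) (np.float64(8.0), np.float64(-0.8), np.float64(-6.6)) (np.float64(11.8), np.float64(-1.2), np.float64(-10.2)) (np.float64(15.5)
[... 298 characters left out ...]
2.4), np.float64(-1.3), np.float64(-16.7)) (np.float64(15.1), np.float64(-1.5), np.float64(-21.2))
1.25 [106.2 -10.8 -65.4] | (np.float64(2.5), np.float64(-0.3), np.float64(-4.6)) (np.float64(4.8), np.float64(-0.5), np.float64(-9.3)) (np.float64(6.9), np.float64(-0.7), np.float64(-14.0)) (np.float64(8.9), np.float64(-0.9), np.float64(-18.9)) (np.float64(10.6), np.float64(-1.1), np.float64(-23.8))
1.45 [116.9 -11.9 -89.2] | (np.float64(1.5), np.float64(-0.2), np.float64(-5.0)) (np.float64(2.9), np.float64(-0.3), np.float64(-10.0)) (np.float64(4.0), np.float64(-0.4), np.float64(-15.1)) (np.float64(5.0), np.float64(-0.5), np.float64(-20.3)) (np.float64(5.7), np.float64(-0.6), np.float64(-25.4))
```

```bash
python3 -m crank '[{"dx":0.0052,"dy":-0.0005,"dz":-0.0004,"ax":0,"ay":0,"az":0,"jaw":0},{"dx":0.0104,"dy":-0.0011,"dz":-0.0009,"ax":0,"ay":0,"az":0,"jaw":0},{"dx":0.0155,"dy":-0.0016,"dz":-0.0017,"ax":0,"ay":0,"az":0,"jaw":0},{"dx":0.0206,"dy":-0.0021,"dz":-0.0027,"ax":0,"ay":0,"az":0,"jaw":0},{"dx":0.0257,"dy":-0.0026,"dz":-0.0039,"ax":0,"ay":0,"az":0,"jaw":0}]'
python3 -m crank '[{"dx":0.005,"dy":-0.0005,"dz":-0.0014,"ax":0,"ay":0,"az":0,"jaw":0},{"dx":0.010,"dy":-0.001,"dz":-0.003,"ax":0,"ay":0,"az":0,"jaw":0},{"dx":0.0148,"dy":-0.0015,"dz":-0.0048,"ax":0,"ay":0,"az":0,"jaw":0},{"dx":0.0197,"dy":-0.002,"dz":-0.0068,"ax":0,"ay":0,"az":0,"jaw":0},{"dx":0.0244,"dy":-0.0025,"dz":-0.0089,"ax":0,"ay":0,"az":0,"jaw":0}]'
python3 - <<'E'
from h import *
c=grab('scene'); print(tcp_c(), readout.state()['ft_force'])
save(cv2.resize(c['frame'][130:330,230:450],None,fx=3,fy=3),'s3.png')
E
```

```text
time_s: 3.63
tcp_pos: [541.1, -55.0, 149.6]
tool_rot: [0.706, 0.036, 0.706, -0.036]
ft_force: [-2.4, 0.1, 1.4]
opening: 0.008
time_s: 4.05
tcp_pos: [565.7, -57.5, 140.7]
tool_rot: [0.706, 0.036, 0.706, -0.036]
ft_force: [-1.4, 0.4, 0.8]
opening: 0.004
[ 42.57268648   1.925507   140.43275274] [-0.09743275 -0.34219961  0.10544649]
```

View pics/s3.png

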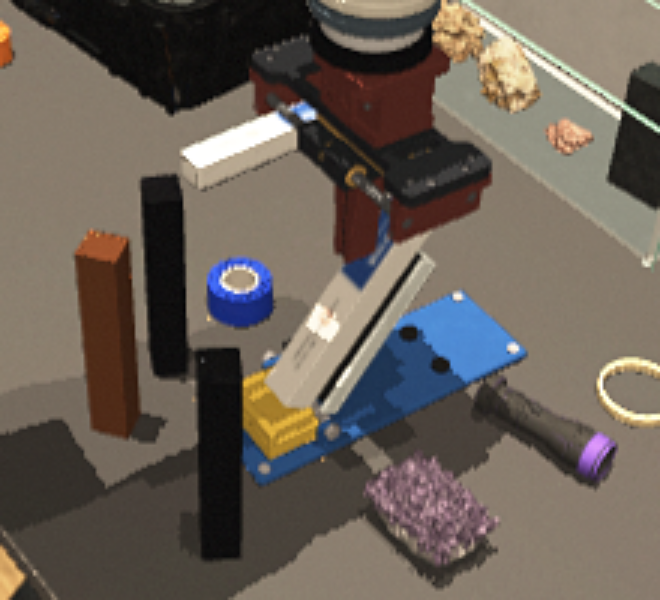

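The carton and leaf are going down together at about 0.65 rad, with a push force of about 2 N. I carry on along the arc.

```bash
python3 -m crank '[{"dx":0.0046,"dy":-0.0005,"dz":-0.0024,"ax":0,"ay":0,"az":0,"jaw":0},{"dx":0.0092,"dy":-0.0009,"dz":-0.0049,"ax":0,"ay":0,"az":0,"jaw":0},{"dx":0.0136,"dy":-0.0014,"dz":-0.0076,"ax":0,"ay":0,"az":0,"jaw":0},{"dx":0.0179,"dy":-0.0018,"dz":-0.0105,"ax":0,"ay":0,"az":0,"jaw":0},{"dx":0.0221,"dy":-0.0023,"dz":-0.0136,"ax":0,"ay":0,"az":0,"jaw":0}]'
python3 -m crank '[{"dx":0.0041,"dy":-0.0004,"dz":-0.0032,"ax":0,"ay":0,"az":0,"jaw":0},{"dx":0.008,"dy":-0.0008,"dz":-0.0066,"ax":0,"ay":0,"az":0,"jaw":0},{"dx":0.0118,"dy":-0.0012,"dz":-0.0102,"ax":0,"ay":0,"az":0,"jaw":0},{"dx":0.0155,"dy":-0.0016,"dz":-0.0139,"ax":0,"ay":0,"az":0,"jaw":0},{"dx":0.019,"dy":-0.0019,"dz":-0.0178,"ax":0,"ay":0,"az":0,"jaw":0}]'
python3 - <<'E'
from h import *
c=grab('scene'); print(tcp_c(), readout.state()['ft_force'])
save(cv2.resize(c['frame'][130:330,230:450],None,fx=3,fy=3),'s4.png')
E
```

```text
time_s: 4.52
tcp_pos: [587.8, -59.8, 127.1]
tool_rot: [0.706, 0.036, 0.706, -0.036]
ft_force: [-0.3, -0.2, 2.5]
opening: 0.008
time_s: 4.93
tcp_pos: [606.8, -61.7, 109.2]
tool_rot: [0.706, 0.036, 0.706, -0.036]
ft_force: [-0.4, 0.1, 2.1]
opening: 0.005
[ 83.30871513   1.92034816 108.475005  ] [ 1.18787088 -0.94179644  0.90536102]
```

View pics/s4.png

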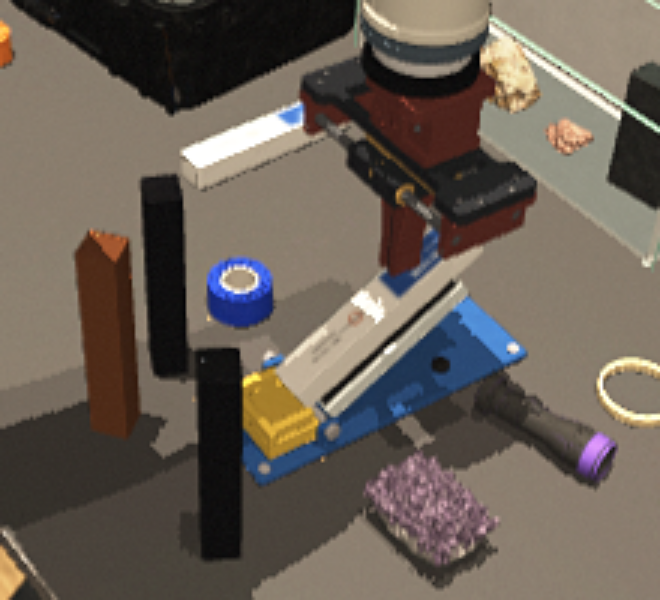

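At about 1.05 rad the carton lies flat on the leaf and its foot is still on the block.

```bash
python3 -m crank '[{"dx":0.0034,"dy":-0.0003,"dz":-0.004,"ax":0,"ay":0,"az":0,"jaw":0},{"dx":0.0065,"dy":-0.0007,"dz":-0.0081,"ax":0,"ay":0,"az":0,"jaw":0},{"dx":0.0096,"dy":-0.001,"dz":-0.0124,"ax":0,"ay":0,"az":0,"jaw":0},{"dx":0.0124,"dy":-0.0013,"dz":-0.0167,"ax":0,"ay":0,"az":0,"jaw":0},{"dx":0.0151,"dy":-0.0015,"dz":-0.0212,"ax":0,"ay":0,"az":0,"jaw":0}]'
python3 -m crank '[{"dx":0.0025,"dy":-0.0003,"dz":-0.0046,"ax":0,"ay":0,"az":0,"jaw":0},{"dx":0.0048,"dy":-0.0005,"dz":-0.0093,"ax":0,"ay":0,"az":0,"jaw":0},{"dx":0.0069,"dy":-0.0007,"dz":-0.014,"ax":0,"ay":0,"az":0,"jaw":0},{"dx":0.0089,"dy":-0.0009,"dz":-0.0189,"ax":0,"ay":0,"az":0,"jaw":0},{"dx":0.0106,"dy":-0.0011,"dz":-0.0238,"ax":0,"ay":0,"az":0,"jaw":0}]'
```

```text
time_s: 5.4
tcp_pos: [621.6, -63.2, 87.8]
tool_rot: [0.706, 0.036, 0.706, -0.036]
ft_force: [-0.4, 0.2, 1.6]
opening: 0.004
time_s: 5.82
tcp_pos: [632.3, -64.3, 64.0]
tool_rot: [0.706, 0.036, 0.706, -0.036]
ft_force: [0.5, -0.5, 1.1]
opening: 0.003
```

```bash
python3 -m crank '[{"dx":0.0006,"dy":0,"dz":-0.002,"ax":0,"ay":0,"az":0,"jaw":0},{"dx":0.0012,"dy":0,"dz":-0.004,"ax":0,"ay":0,"az":0,"jaw":0},{"dx":0.0017,"dy":0,"dz":-0.006,"ax":0,"ay":0,"az":0,"jaw":0},{"dx":0.0022,"dy":0,"dz":-0.008,"ax":0,"ay":0,"az":0,"jaw":0},{"dx":0.0025,"dy":0,"dz":-0.010,"ax":0,"ay":0,"az":0,"jaw":0}]'
python3 -m crank '[{"dx":0,"dy":0,"dz":-0.001,"ax":0,"ay":0,"az":0,"jaw":0},{"dx":0,"dy":0,"dz":-0.002,"ax":0,"ay":0,"az":0,"jaw":0},{"dx":0,"dy":0,"dz":-0.003,"ax":0,"ay":0,"az":0,"jaw":0},{"dx":0,"dy":0,"dz":-0.003,"ax":0,"ay":0,"az":0,"jaw":0},{"dx":0,"dy":0,"dz":-0.003,"ax":0,"ay":0,"az":0,"jaw":0}]'
```

```text
time_s: 6.23
tcp_pos: [634.5, -64.3, 54.4]
tool_rot: [0.706, 0.036, 0.706, -0.036]
ft_force: [0.8, -0.6, 1.7]
opening: 0.002
time_s: 6.65
tcp_pos: [634.1, -64.1, 51.3]
tool_rot: [0.706, 0.036, 0.706, -0.036]
ft_force: [0.1, -0.5, 0.6]
opening: 0.008
```

```bash
python3 -m crank '[{"dx":0,"dy":0,"dz":-0.0005,"ax":0,"ay":0,"az":0,"jaw":0},{"dx":0,"dy":0,"dz":-0.001,"ax":0,"ay":0,"az":0,"jaw":0},{"dx":0,"dy":0,"dz":-0.0015,"ax":0,"ay":0,"az":0,"jaw":0},{"dx":0,"dy":0,"dz":-0.0015,"ax":0,"ay":0,"az":0,"jaw":0},{"dx":0,"dy":0,"dz":-0.0015,"ax":0,"ay":0,"az":0,"jaw":0}]'
```

```text
time_s: 7.07
tcp_pos: [634.4, -64.1, 50.3]
tool_rot: [0.706, 0.036, 0.706, -0.036]
ft_force: [-0.7, 0.3, 5.7]
opening: 0.006
```

```bash
python3 -m crank '[{"dx":0,"dy":0,"dz":-0.0005,"ax":0,"ay":0,"az":0,"jaw":0},{"dx":0,"dy":0,"dz":-0.0005,"ax":0,"ay":0,"az":0,"jaw":0}]'
python3 -m crank '[{"dx":0,"dy":0,"dz":0.01,"ax":0,"ay":0,"az":0,"jaw":0},{"dx":0,"dy":0,"dz":0.035,"ax":0,"ay":0,"az":0,"jaw":0},{"dx":0,"dy":0,"dz":0.07,"ax":0,"ay":0,"az":0,"jaw":0},{"dx":0,"dy":0,"dz":0.11,"ax":0,"ay":0,"az":0,"jaw":0},{"dx":0,"dy":0,"dz":0.15,"ax":0,"ay":0,"az":0,"jaw":0}]'
python3 -m crank '[{"dx":0.01,"dy":0.03,"dz":0.02,"ax":0,"ay":0,"az":0,"jaw":0},{"dx":0.01,"dy":0.07,"dz":0.04,"ax":0,"ay":0,"az":0,"jaw":0},{"dx":0.01,"dy":0.11,"dz":0.05,"ax":0,"ay":0,"az":0,"jaw":0},{"dx":0.01,"dy":0.15,"dz":0.05,"ax":0,"ay":0,"az":0,"jaw":0},{"dx":0.01,"dy":0.16,"dz":0.05,"ax":0,"ay":0,"az":0,"jaw":0}]'
python3 - <<'E'
from h import *
c=grab('scene');t=grab('top'); print(tcp_c(), readout.state()['ft_force'])
a=cv2.resize(c['frame'][130:330,230:450],None,fx=2,fy=2);b=cv2.resize(t['frame'][90:290,290:470],None,fx=2,fy=2)
save(np.hstack([a,b]),'s5.png')
E
```

```text
time_s: 7.23
tcp_pos: [634.5, -64.1, 50.2]
tool_rot: [0.706, 0.036, 0.706, -0.036]
ft_force: [-2.1, 0.4, 9.2]
opening: 0.005
time_s: 7.65
tcp_pos: [633.4, -64.1, 200.6]
tool_rot: [0.705, 0.036, 0.707, -0.036]
ft_force: [0.7, 0.4, -0.5]
opening: 0.003
time_s: 8.07
tcp_pos: [644.3, 100.7, 251.0]
tool_rot: [0.707, 0.036, 0.706, -0.034]
ft_force: [0.4, 0.5, -0.2]
opening: 0.006
[103.82958864 164.56667857 249.58800001] [ 0.71639525 -0.69900773 -0.56982932]
```

View pics/s5.png

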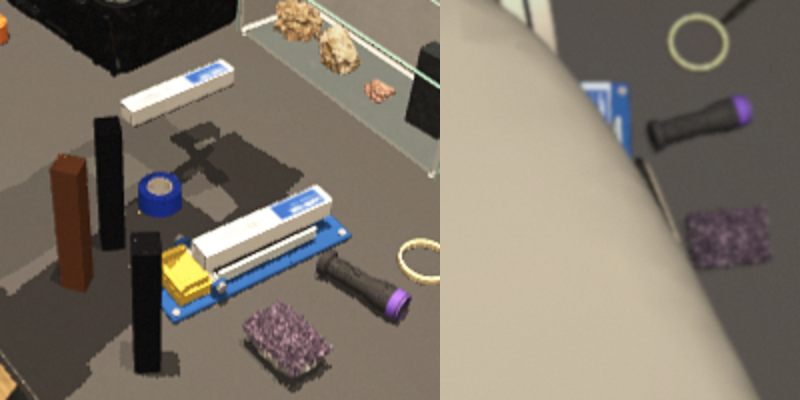

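The carton lies flat on the lowered leaf and the bystanders look unmoved. I'll check how far along the cradle it lies, using its end corners.

```bash
python3 - <<'E'
from h import *
c=grab('scene'); W=lambda x,y,z: np.r_[O+x*u+y*v,z]
hsv=cv2.cvtColor(c['frame'],cv2.COLOR_RGB2HSV)
pts=[W(x,y,50) for x in(-4.5,168.5) for y in(14.5,-14.5)]
print(proj(c,pts).round(1))
for p in[(326.5,250),(389,223),(396.5,230)]:
    d=onplane(c,p,50)[:2]-O; print(p,(d@u).round(1),(d@v).round(1))
im=cv2.resize(c['frame'][210:300,305:415],None,fx=6,fy=6,interpolation=cv2.INTER_CUBIC)
for p in proj(c,pts): cv2.circle(im,tuple(int(a) for a in ((p+.5-[305,210])*6)),3,(255,0,0),-1)
save(im,'s6.png'); print(readout.state()['time_s'])
E
```

```text
[[324.6 249.5]
 [332.  257.9]
 [387.2 221.6]
 [395.2 228.9]]
(326.5, 250) -1.9 11.1
(389, 223) 169.2 8.6
(396.5, 230) 168.8 -18.8
8.2167
```

View pics/s6.png

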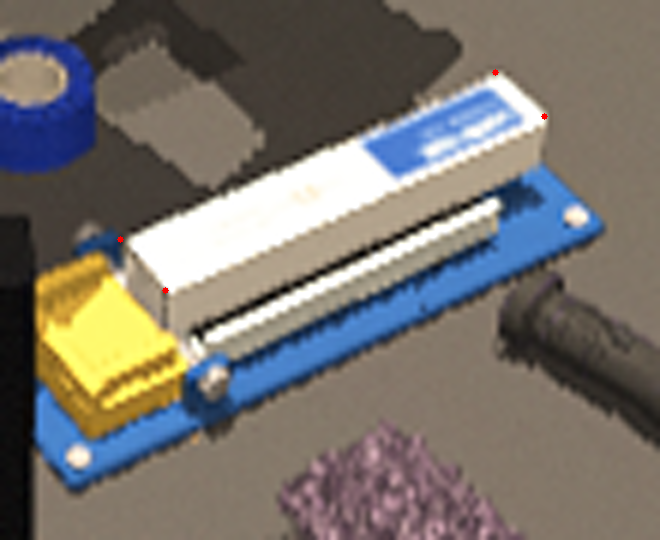

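The corners match the predicted flat pose at z = 50 mm to within about 2 to 4 mm. Handing in.

```bash
python3 -c "
from workcell import robot
print(robot.hand_in())"
```

```text
the job is handed in; nothing more can be done
None
```

I tipped the white carton over with shut fingers, and it now lies flat on the lowered leaf. I handed the job in at about 8.2 s; no verdict is reported.

**The push:** I first pushed the carton over against the leaf, then took the two down along the arc at no more than about 0.5 rad/s, slowing near the end. I pressed until the leaf met its bumpers. The force was about 2 N on the way down and at most 9 N at the end. The hand then went up and aside, with the fingertips finishing about 250 mm above the table.

**Last checks:**
- **Carton position:** its upper corners match the predicted flat pose at 50 mm height to about 2–4 mm. It is in line with the cradle.
- **Lower end:** it lies about 2 to 4 mm behind the hinge line, at the edge of the foot block. That is about 19 mm from where it stood, against the 45 mm allowed.
- **Bystanders:** the tape roll, amethyst and torch look unmoved in the pictures; I did not measure them.

**What went wrong or was not seen:** my first three move calls were refused because the rows lacked some keys, and nothing moved. The arm blocked the top camera at the end, so the final pose rests on the scene camera alone.

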